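# Slide a tablet cassette through the dock posts and check it in

### The arm

A 7-joint arm with a two-finger parallel gripper is mounted at the origin on the work surface. World frame = base frame: x ahead of the robot, y to its left, z up, the work surface at z = 0. Lengths are in m, angles in rad, forces in N, time in s.
With the tool pointing down it reaches from about 0.35 to 0.9 m from the base axis. Payload 8.1 kg.
Tool frame: the origin (TCP) lies at the centre of the arm's flange, where the gripper is bolted on; the fingertips stand 178 mm ahead of it and the grasp point (between the pads) lies 159 mm ahead of it; x points along the fingers, z is the direction in which the jaws open and shut, and the axes are right-handed (so a half turn about x gives the same grasp; the last joint's range is limited). The gripper opens to 92 mm and grips with 3 to 60 N. Pads are 19 mm wide; open, the fingers measure 130 mm over their backs; the gripper's body (75 mm by 190 mm) begins 47 mm behind the grasp point.
Start: joints at [1.199, 0.434, 0.025, 1.573, -0.012, 1.134, -0.075], TCP at [0.166, -0.603, 0.405] pointing down, gripper open.
Joint ranges: [-2.62, 2.62], [-0.44, 2.09], [-1.27, 1.32], [0.08, 2.57], [-1.32, 4.46], [0.12, 2], [-2.74, 2.74]. Speed limits (rad/s): [2.22, 2.22, 3.01, 3.01, 3.14, 3.14, 3.14].

### API

Orientations are given as a rotation vector (axis times angle).
In Python, from cell import arm, get_image, search_frame, pinpoint gives the robot as it stands.
- The arm moves only by the tool arm_command, never from a script. Its argument "motion" is a list of rows, each a list of 7 numbers: the finger opening in mm, from 0 to 91.8, then the shift along the tool's x, y, z in mm, then the turn, a rotation vector about the tool's x, y, z in degrees. In form: [[fingers, x, y, z, ax, ay, az], ...]. A call has 1 to 5 rows; each row shifts and turns the commanded pose from where the row before left it, along the tool's axes as they then stand; what a row does not reach is not made up. A row lasts 1/8 s, in which the tool goes at most 62.5 mm and 10.7 degrees, less where a joint would pass 70% of its speed; a pose out of reach is approached as far as the arm can. A call with a gripper value outside its range is refused whole. The fingers move at their own pace and stop on an object; "newtons" is the grip in N (left out, the last holds). Time passes only in rows, so rows that do not move let the fingers close. It gives the time, the measured TCP pose, the force and the opening at its end, in the units of the state.
- arm.observe(): the state, without advancing time (a new reading comes with each control period).
- get_image(name): name is "scene" or "top"; returns a dict with "frame" (480x640x3 uint8, red, green, blue), "range_z" (480x640 float32, m along the optical axis (not along the pixel's ray), 0 where there is no reading), "K" (3x3 intrinsics, pixels), "origin" and "rotation" of the camera in the world. Camera axes: x right, y down, z forward; pixel columns grow to the right and rows downward; lengths in m; the calibration is good to about 2 mm. A picture is of the moment at which its call begins.
- arm.sign_off(): hands the job in, once; it reports no verdict.
Trained networks look in the newest picture that a camera, given by its name, has taken for a name from the list of things; names that differ only in an ending like _2 or _b are one class to them, and where a whole thing is asked for, a point or a joint stands for the part that bears it (a point fixed in the world has none). Each returns a list of dicts, best first, with "p" (0 to 1); they miss things now and then, are a little off and sometimes report something else, mostly with a low value. They report only what shows in the picture. A call takes as long as a camera call. They do not tell look-alikes from the thing itself.
- search_frame(camera, target): "point" ([x, y, z] in m, in world coordinates, good to about 4 mm: the middle of the surface that is visible of it).
- pinpoint(camera, target): "point" ([x, y, z] in m, in world coordinates, good to about 4 mm: a listed point, or the origin of a listed thing).
The state is a dict: "clock": time; "joints": joint angles; "dq": joint speeds; "joint_efforts": joint torques, N m; "position": TCP position; "ee_rot": TCP orientation; "force": force on the tool from outside, world axes, zero at the start; "ft_torque": the same for the moment, N m; "width": opening from 0.0 (shut) to 1.0 (fully open).
Only numpy, scipy, OpenCV 4.12 (cv2) and the standard library are available. Lean on these libraries where they do the work, as an engineer would, in place of code of your own. Each camera call takes 0.05 s, during which the arm holds its last target. There are 200 camera calls.

### The job

On the pharmacy counter, push the narrower of the two tablet cassettes through the gap between the two steel posts of the check-in dock, lengthwise, until it stands square against the metal stop behind them, then press the dock's push button fully down and let it go. Only push the cassette with the fingers, keeping it flat on the counter: do not lift, carry or tip it. Do not press the button before the cassette is home, and leave the wider cassette and all the jars, bottles and the carton standing where they are.

Things in the scene. Friction and masses are not known exactly. Their poses are not given: they have to be found in the camera images.
- cassette: the narrower tablet cassette, to be pushed: a loose grey plastic box with a black lid, 80 mm long (its x), 60 mm wide (y), 45 mm high, with a ridge 36 x 12 mm on the lid, up to 57 mm. 0.15 to 0.3 kg. Origin: centre of its underside. Starts on the robot's side of the dock, left or right of its centre line, turned up to 20 degrees. Either end may go in first
- wide_cassette: the other tablet cassette, not to be moved: the same shape, length and height but 82 mm wide, too wide for the gap. Origin: centre of its underside. It starts on the other side of the dock's centre line
- dock: the check-in dock, fixed to the counter. Origin: on the counter midway between its two posts; x is the way in (away from the robot), y to its left, z up. The posts are upright steel cylinders, 24 mm in diameter, 45 mm high, centred at y = +45 and -45 mm: the gap is 66 mm wide. A thin light grey pad behind them, flush with the counter, marks the cassette's place
- dock_stop (a point): middle of the near face of the dock's stop, on the counter at dock x = 100 mm, y = 0: an aluminium bar 30 mm high, 14 mm thick, 90 mm wide along dock y, fixed. With the cassette home against it, the cassette's centre is at dock x = 60 mm, y = 0, and its rear end is 8 mm past the posts
- checkin_top (a point): centre of the top of the dock's push button: a round white button, 28 mm in diameter, in a grey housing standing beside the cassette's final place, at dock x = 60 mm, y = -95 mm (to the right of it). It is pressed straight down
- checkin (a joint): travel of the push button in m: 0 released, 0.006 fully down; a spring needs about 4 N to push it fully down and brings it back
- pill_bottle: small white bottle with a blue cap, 38 mm in diameter, 58 mm high, not to be moved; stands to the left of the dock. Origin: centre of its underside
- amber_vial: amber vial with a white cap, 32 mm in diameter, 60 mm high, not to be moved; stands to the right of the posts. Origin: centre of its underside
- carton: flat white medicine carton, 45 x 110 x 24 mm, not to be moved; lies behind the stop. Origin: centre of its underside
- stock_jar: white jar, 72 mm in diameter, 115 mm high, not to be moved; stands well to the left behind the dock. Origin: centre of its underside
- tall_jar: white jar with a blue cap, 64 mm in diameter, 125 mm high, not to be moved; stands well to the right behind the dock. Origin: centre of its underside
There are look-alikes about, which are no part of the job. What is shaped like the cassette but red or turquoise is not meant.

How it is judged:
By the outcome, as a careful person would: the job done as asked, in the order asked, and still so for the second after the job is handed in, with the robot touching nothing.
It also fails if it takes over 72 s, if anything falls off the work surface, if the arm or the gripper's body presses on something with over 40 N, if the wrist force passes 120 N, or if a joint passes its speed limit or range.

## Working session

There is one attempt and no reset: what is moved stays moved. The work goes in short steps, Python scripts to look and compute and a tool call to move; the robot and the scene stay as the last step left them, time stands still between calls to the robot, and variables do not carry over. Pictures are saved under pics/ and viewed, about 8 in all and at most 12, crops included, and the job is handed in when it is done.

Besides the shell and the picture viewer there is one more tool, called after "Emit:" in YAML: its name, and indented under it one key for each argument. arm_command: Moves the arm, as the interface text tells. Its arguments: {"type":"object","properties":{"motion":{"type":"array"},"newtons":{"type":"number"}},"required":["motion"]}

```bash
mkdir -p pics; python3 - <<'E'
from cell import arm,get_image,search_frame,pinpoint
import cv2,numpy as np
print(arm.observe())
for c in("scene","top"):
    d=get_image(c);cv2.imwrite(f"pics/{c}0.png",d["frame"][:,:,::-1]);print(c,d["K"],d["origin"],d["rotation"])
    for t in("cassette","wide_cassette","dock","dock_stop","checkin_top","pill_bottle","amber_vial","carton"):
        print(t,[(round(r["p"],2),np.round(r["point"],3).tolist()) for r in pinpoint(c,t)][:5])
E
```

```text
{'clock': 0.0, 'joints': array([ 1.19944047,  0.43520294,  0.02498206,  1.57410949, -0.01160808,
        1.13402233, -0.07509245]), 'dq': array([ 1.91595355e-03, -2.36735436e-03,  1.09074659e-03, -9.37959945e-05,
       -2.42942694e-03,  7.75126440e-04, -1.29883394e-03]), 'joint_efforts': array([-2.25429089e-04, -6.67851448e+01,  9.84904021e-01, -3.14448452e+01,
       -6.04968402e-02,  4.29510023e-02,  2.35551943e-04]), 'position': array([ 0.16585774, -0.60233769,  0.40395252]), 'ee_rot': array([ 1.0099366 ,  1.32578862, -1.00851756]), 'force': array([-0.06109511,  0.64921361, -0.55504708]), 'ft_torque': array([ 0.02792249, -0.03109033, -0.01049663]), 'width': 0.993822952544956}
scene [[505.68081606   0.         329.79842863]
 [  0.         505.68081606 238.58488053]
 [  0.           0.           1.        ]] [0.92136788 0.70640871 0.70374767] [-0.77547614 -2.53101029  1.21441012]
cassette [(0.91, [0.317, -0.201, -0.0]), (0.67, [0.234, -0.305, -0.0]), (0.65, [0.454, -0.14, -0.001])]
wide_cassette [(0.88, [0.481, 0.092, -0.0])]
dock [(0.98, [0.594, -0.038, 0.005]), (0.15, [0.695, -0.
[... 286 characters left out ...]
   316.11887268]
 [  0.         464.69796532 231.21568311]
 [  0.           0.           1.        ]] [0.39400186 0.04155996 1.20881041] [-2.19773541  2.16218702 -0.14907423]
cassette [(0.95, [0.451, -0.137, -0.001]), (0.78, [0.313, -0.197, -0.004]), (0.59, [0.236, -0.308, -0.001])]
wide_cassette [(0.78, [0.484, 0.092, 0.001]), (0.57, [0.561, -0.161, 0.0])]
dock [(0.81, [0.595, -0.04, -0.002])]
dock_stop [(0.93, [0.697, -0.059, 0.002]), (0.42, [0.672, 0.068, 0.0])]
checkin_top [(0.6, [0.639, -0.14, 0.018]), (0.44, [0.595, -0.04, -0.001])]
pill_bottle [(0.73, [0.675, 0.067, -0.0])]
amber_vial [(0.6, [0.561, -0.165, -0.002]), (0.27, [0.483, 0.092, 0.002])]
carton [(0.72, [0.751, -0.089, 0.0])]
```

View pics/top0.png

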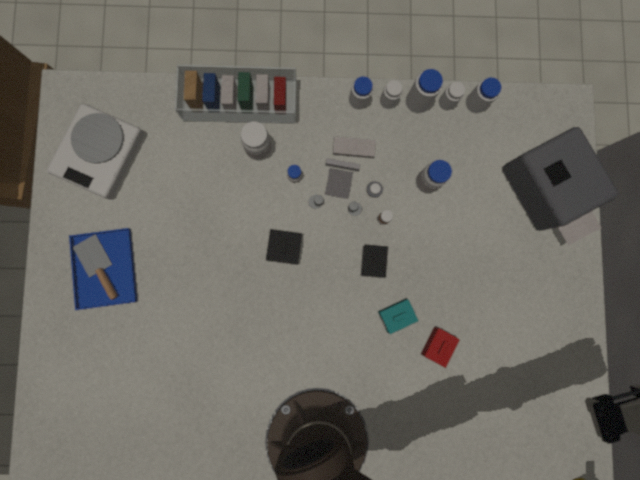

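View pics/scene0.png

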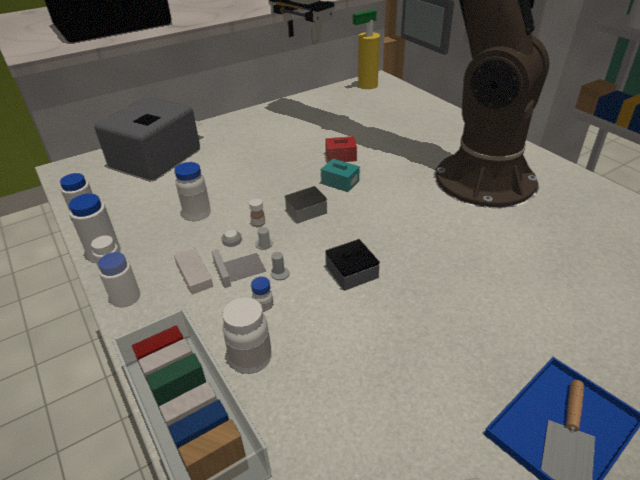

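Candidates in the top view are the narrow black box at (374,261), the wide black box at (285,246), the turquoise one at (398,316) and the red one at (441,347). The narrow black one matches the description. I'll measure it and check a close crop.

```bash
cat > h.py <<'E'
from cell import arm,get_image,search_frame,pinpoint
import cv2,numpy as np
from scipy.spatial.transform import Rotation as R
def xyz(d):
    v,u=np.mgrid[:480,:640];z=d["range_z"];K=d["K"]
    p=np.stack([(u-K[0,2])/K[0,0]*z,(v-K[1,2])/K[1,1]*z,z],-1)
    return p@R.from_rotvec(d["rotation"]).as_matrix().T+d["origin"]
def onplane(d,uv,z):
    K=d["K"];uv=np.atleast_2d(uv).astype(float)
    r=np.c_[(uv[:,0]-K[0,2])/K[0,0],(uv[:,1]-K[1,2])/K[1,1],np.ones(len(uv))]@R.from_rotvec(d["rotation"]).as_matrix().T
    return (d["origin"]+r*((z-d["origin"][2])/r[:,2])[:,None])[:,:2]
def rect(P):
    (c,s,a)=cv2.minAreaRect((P*1000).astype(np.float32)); b=cv2.boxPoints((c,s,a))
    e=[b[1]-b[0],b[2]-b[1]]; l=max(e,key=np.linalg.norm); w=min(e,key=np.linalg.norm)
    return np.round(c,1),round(float(np.linalg.norm(l)),1),round(float(np.linalg.norm(w)),1),round(float((np.degrees(np.arctan2(l[1],l[0]))+90)%180-90),1)
def cass(d,xr,yr,zlo=.035,zhi=.052,zp=.045):
    p=xyz(d);m=(p[...,2]>zlo)&(p[...,2]<.07)&(d["frame"].max(-1)<70)&(p[...,0]>xr[0])&(p[...,0]<xr[1])&(p[...,1]>yr[0])&(p[...,1]<yr[1])&(d["range_z"]>0)
    v,u=np.nonzero(m);return len(u),rect(onplane(d,np.c_[u,v],zp))
E
python3 - <<'E'
from h import *
d=get_image("top");p=xyz(d)
print(cass(d,(.38,.52),(-.2,-.07)),cass(d,(.4,.56),(.03,.16)))
m=(d["range_z"]>0)
def info(n,xr,yr,zr):
    k=m&(p[...,0]>xr[0])&(p[...,0]<xr[1])&(p[...,1]>yr[0])&(p[...,1]<yr[1])&(p[...,2]>zr[0])&(p[...,2]<zr[1])
    v,u=np.nonzero(k); 
    if len(u)>3: print(n,len(u),np.round(p[k].mean(0),4),rect(onplane(d,np.c_[u,v],np.median(p[k][:,2]))))
info("postL",(.55,.64),(-.03,.04),(.03,.06))
info("postR",(.54,.62),(-.12,-.05),(.03,.06))
info("stop",(.67,.72),(-.13,.02),(.02,.045))
info("btn",(.61,.68),(-.18,-.11),(.008,.06))
info("vial",(.53,.6),(-.2,-.13),(.045,.08))
info("table",(.4,.5),(-.04,.03),(-.02,.02))
info("carton",(.71,.8),(-.17,0),(.015,.045))
f=d["frame"][120:290,240:460];cv2.imwrite("pics/crop1.png",cv2.resize(f,None,fx=3.5,fy=3.5,interpolation=cv2.INTER_CUBIC)[:,:,::-1])
s=get_image("scene");q=xyz(s)
print(cass(s,(.38,.52),(-.2,-.07)))
for n,(xr,yr,zr) in dict(postL=((.55,.64),(-.03,.04),(.04,.06)),postR=((.54,.62),(-.12,-.05),(.04,.06)),stop=((.67,.72),(-.13,.02),(.024,.045)),btn=((.61,.68),(-.18,-.11),(.008,.06))).items():
    k=(q[...,0]>xr[0])&(q[...,0]<xr[1])&(q[...,1]>yr[0])&(q[...,1]<yr[1])&(q[...,2]>zr[0])&(q[...,2]<zr[1])
    v,u=np.nonzero(k);print(n,len(u),np.round(q[k].mean(0),4),rect(q[k][:,:2]), q[k][:,2].max())
E
```

```text
(714, (array([ 447.9, -139.8]), 77.8, 58.7, -4.2)) (999, (array([479.7,  88.3]), 81.4, 77.8, 83.3))
postL 75 [0.6003 0.0024 0.0443] (array([600.6,   2.1]), 23.2, 20.3, 0.9)
postR 77 [ 0.5854 -0.0857  0.0439] (array([584.5, -86. ]), 23.1, 23.0, 1.1)
stop 211 [ 0.6982 -0.0589  0.0296] (array([697.8, -59.1]), 89.7, 16.6, 80.8)
btn 212 [ 0.636  -0.1444  0.0169] (array([ 636.8, -144.1]), 42.7, 39.5, 0.2)
vial 118 [ 0.5596 -0.1674  0.0603] (array([ 559.4, -167.3]), 30.7, 26.5, -44.4)
table 1033 [ 0.4496 -0.0048  0.0007] (array([449.5,  -5.7]), 98.8, 70.5, 0.8)
carton 732 [ 0.7464 -0.0883  0.0242] (array([742.9, -80.8]), 127.0, 59.1, -88.6)
(589, (array([ 452.2, -130.7]), 83.8, 71.9, -4.2))
postL 95 [0.6038 0.0083 0.0456] (array([603.2,   6.7]), 22.7, 22.0, -66.9) 0.04881706003041342
postR 83 [ 0.5894 -0.0795  0.0455] (array([589.8, -79.9]), 24.4, 21.9, 25.8) 0.049160174152368064
stop 233 [ 0.7019 -0.0513  0.0308] (array([700.9, -54.7]), 90.6, 14.3, 80.7) 0.03487458704136037
btn 230 [ 0.6416 -0.1353  0.017 ] (array([ 640.4, -137.2]), 42.3, 39.7, -13.4) 0.026590927813338605
```

View pics/crop1.png

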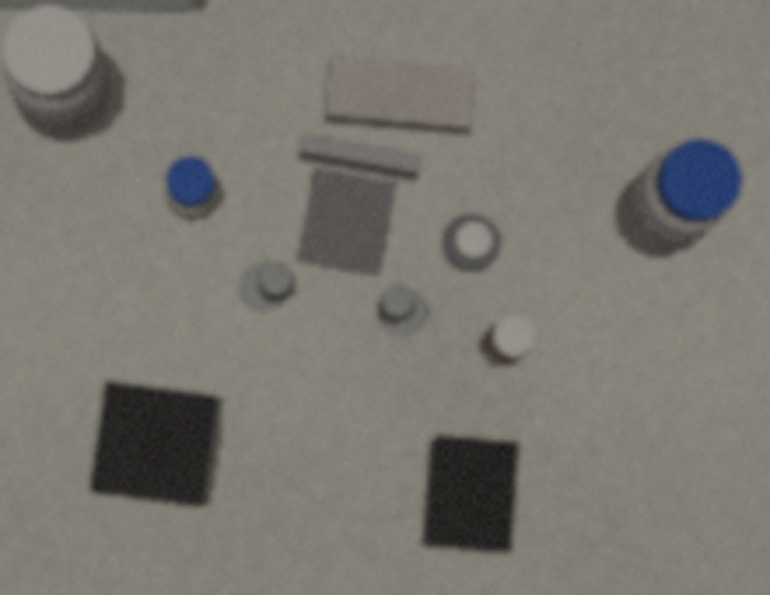

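```bash
cat >> h.py <<'E'
DO=np.array([.5945,-.039]);DY=-9.5
def dock(x,y):
    a=np.radians(DY);c,s=np.cos(a),np.sin(a);return DO+np.array([c*x-s*y,s*x+c*y])/1000
def todock(P):
    a=np.radians(DY);c,s=np.cos(a),np.sin(a);d=(np.asarray(P)-DO)*1000;return np.array([c*d[0]+s*d[1],-s*d[0]+c*d[1]])
def go(xy,ztip,jaw):
    "shift (mm, current tool axes) and turn (deg, after that) to a downward pose; jaw=yaw of tool z, mod 180"
    o=arm.observe();M=R.from_rotvec(o["ee_rot"]);p=o["position"]
    tz=np.degrees(np.arctan2(*M.as_matrix()[[1,0],2]))
    jaw+=180*round((tz-jaw)/180);a=np.radians(jaw)
    z=np.array([np.cos(a),np.sin(a),0]);x=np.array([0,0,-1.]);G=R.from_matrix(np.c_[x,np.cross(z,x),z])
    s=M.inv().apply(np.r_[xy,ztip+.178]-p)*1000
    print("t",round(o["clock"],2),"pos",np.round(p,4),"jawyaw",round(tz,1),"F",np.round(o["force"],1),"| shift",np.round(s,1),"turn",np.round(np.degrees((M.inv()*G).as_rotvec()),1))
E
python3 - <<'E'
from h import *
print(todock([.45,-.137]),R.from_rotvec(arm.observe()["ee_rot"]).as_matrix().round(2))
go([.45,-.20],.12,-9.5)
E
```

```text
[-126.34360405 -120.505368  ] [[ 0.    0.96  0.27]
 [-0.    0.27 -0.96]
 [-1.    0.    0.  ]]
t 1.0 pos [ 0.166  -0.6026  0.4047] jawyaw -74.6 F [-0.   0.7  0.3] | shift [ 106.7  380.7 -312.7] turn [-65.1   0.    0. ]
```

Emit:
arm_command:
  motion:
    - [30,0,38,-31,0,0,0]
    - [30,0,38,-31,0,0,0]
    - [30,0,38,-31,0,0,0]
    - [30,0,38,-31,0,0,0]
    - [30,0,38,-31,0,0,0]

```text
clock: 1.62
position: [0.3087, -0.4013, 0.405]
ee_rot: [1.009, 1.324, -1.009]
force: [1.0, -0.3, -0.8]
width: 0.503
```

Emit:
arm_command:
  motion:
    - [30,0,38,-31,0,0,0]
    - [30,0,38,-31,0,0,0]
    - [30,0,38,-31,0,0,0]
    - [30,0,38,-31,0,0,0]
    - [30,0,38,-31,0,0,0]

```text
clock: 2.25
position: [0.4508, -0.2015, 0.405]
ee_rot: [1.009, 1.324, -1.009]
force: [0.7, -1.1, -0.9]
width: 0.329
```

Emit:
arm_command:
  motion:
    - [30,20,0,0,-9,0,0]
    - [30,20,0,0,-9,0,0]
    - [30,20,0,0,-9,0,0]
    - [30,20,0,0,-9,0,0]
    - [30,20,0,0,-9,0,0]

```text
clock: 2.88
position: [0.4501, -0.2029, 0.3042]
ee_rot: [0.401, 1.533, -0.401]
force: [-0.6, 0.4, 0.0]
width: 0.325
```

Emit:
arm_command:
  motion:
    - [30,0,0,0,-10,0,0]
    - [30,0,0,0,-10,0,0]
    - [30,0,0,0,0,0,0]
    - [30,0,0,0,0,0,0]

```text
clock: 3.38
position: [0.45, -0.2029, 0.3048]
ee_rot: [0.135, 1.566, -0.135]
force: [-0.4, -0.8, -0.5]
width: 0.33
```

```bash
python3 - <<'E'
from h import *
go([.45,-.20],.012,-9.5)
d=get_image("top");cv2.imwrite("pics/top2.png",cv2.resize(d["frame"][120:300,220:460],None,fx=3,fy=3)[:,:,::-1])
s=get_image("scene");cv2.imwrite("pics/sc2.png",cv2.resize(s["frame"][130:300,130:430],None,fx=2.6,fy=2.6)[:,:,::-1])
E
```

```text
t 3.38 pos [ 0.45   -0.2029  0.3048] jawyaw -9.8 F [-0.4 -0.8 -0.5] | shift [114.8   2.9  -0.5] turn [-0.3  0.   0. ]
```

View pics/sc2.png

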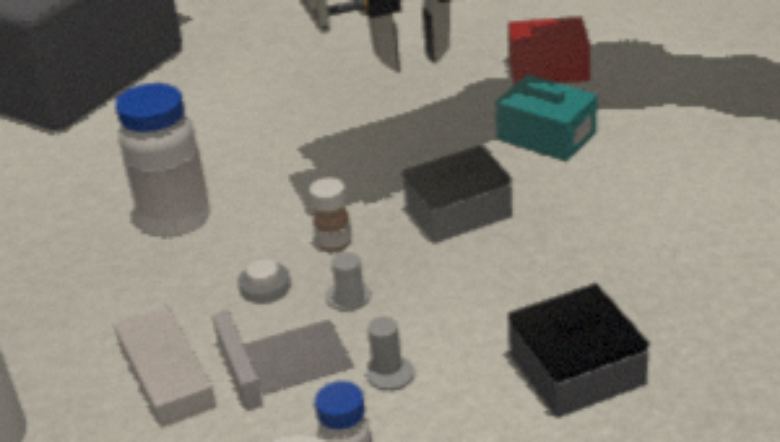

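The narrow black cassette sits at crop (457,195) with the fingers above open counter. I'll go down on its right side and push left.

Emit:
arm_command:
  motion:
    - [30,30,0,-5,0,0,0]
    - [30,30,0,-5,0,0,0]
    - [30,30,0,0,0,0,0]
    - [30,20,0,0,0,0,0]
    - [30,0,0,0,0,0,0]

```text
clock: 4.1
position: [0.4397, -0.2008, 0.1937]
ee_rot: [0.133, 1.569, -0.132]
force: [-0.6, -0.0, -1.0]
width: 0.326
```

Emit:
arm_command:
  motion:
    - [30,0,10,0,0,0,0]
    - [30,0,10,0,0,0,0]
    - [30,0,10,0,0,0,0]
    - [30,0,10,0,0,0,0]
    - [30,0,10,0,0,0,0]

```text
clock: 4.72
position: [0.4488, -0.1513, 0.195]
ee_rot: [0.131, 1.566, -0.132]
force: [-1.2, -2.2, 2.6]
width: 0.324
```

Emit:
arm_command:
  motion:
    - [30,0,10,0,0,0,0]
    - [30,0,10,0,0,0,0]
    - [30,0,10,0,0,0,0]
    - [30,0,10,0,0,0,0]
    - [30,0,0,0,0,0,0]

```text
clock: 5.35
position: [0.4554, -0.1111, 0.1946]
ee_rot: [0.131, 1.567, -0.13]
force: [0.8, -1.0, -0.3]
width: 0.328
```

```bash
python3 - <<'E'
from h import *
o=arm.observe();print(todock(o["position"][:2]));go(dock(-126,-50),.015,-9.5)
for c in("top","scene"):
    s=get_image(c)
    try: print(cass(s,(.38,.56),(-.13,.045)))
    except Exception as e: print(e)
    print([(round(r["p"],2),np.round(todock(r["point"][:2]),1)) for r in pinpoint(c,"cassette")][:4])
cv2.imwrite("pics/sc3.png",cv2.resize(s["frame"][130:300,130:430],None,fx=2.6,fy=2.6)[:,:,::-1])
E
```

```text
[-125.32986532  -94.12316954]
t 5.35 pos [ 0.4554 -0.1111  0.1946] jawyaw -9.5 F [ 0.8 -1.  -0.3] | shift [ 1.7 44.1 -0.7] turn [ 0. -0. -0.]
(518, (array([461.8, -65.4]), 77.1, 46.3, -9.7))
[(0.93, array([-124.2,  -51.4])), (0.74, array([-249. , -206.8]))]
(744, (array([461.4, -88.3]), 127.0, 84.1, 81.1))
[(0.9, array([-310.3, -321.7])), (0.81, array([-252.8, -206.5])), (0.72, array([-121.2,  -50.8])), (0.63, array([117.4, 227.7]))]
```

View pics/sc3.png

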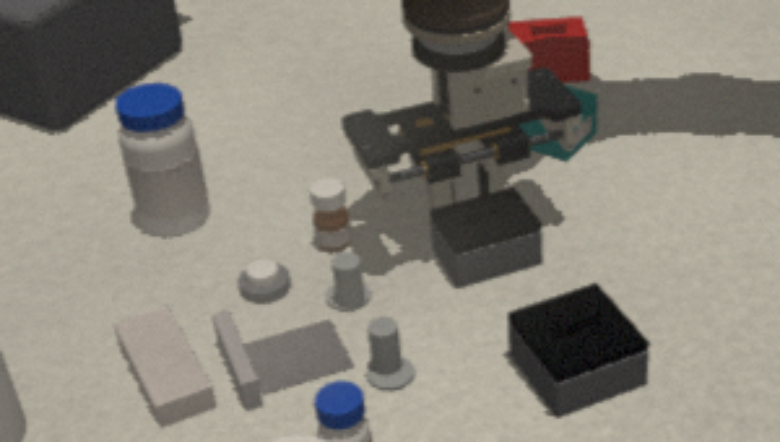

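The cassette is being pushed squarely, now at yaw -9.7° against the dock's -9.5°. It needs about 50 mm more to the left.

Emit:
arm_command:
  motion:
    - [30,0,10,0,0,0,0]
    - [30,0,10,0,0,0,0]
    - [30,0,10,0,0,0,0]
    - [30,0,8,0,0,0,0]
    - [30,0,6,0,0,0,0]

```text
clock: 6.18
position: [0.4626, -0.0683, 0.1947]
ee_rot: [0.131, 1.567, -0.131]
force: [0.6, -1.7, -1.2]
width: 0.325
```

Emit:
arm_command:
  motion:
    - [30,0,4,0,0,0,0]
    - [30,0,0,0,0,0,0]
    - [30,0,-25,0,0,0,0]
    - [30,0,-50,0,0,0,0]
    - [30,0,-50,0,0,0,0]

```text
clock: 6.8
position: [0.4422, -0.1895, 0.1948]
ee_rot: [0.131, 1.566, -0.131]
force: [0.9, 0.4, -0.2]
width: 0.327
```

```bash
python3 - <<'E'
from h import *
o=arm.observe();print(todock(o["position"][:2]));go(dock(-190,0),.1,-99.5)
for c in("top","scene"):
    s=get_image(c);n,r=cass(s,(.38,.56),(-.09,.045));print(n,r,todock(r[0]/1000))
    print([(round(r["p"],2),np.round(todock(r["point"][:2]),1)) for r in pinpoint(c,"cassette")][:4])
    for k in("dock","dock_stop","checkin_top"): print(k,[(round(r["p"],2),np.round(todock(r["point"][:2]),1)) for r in pinpoint(c,k)][:1])
    if c=="top":
        cv2.imwrite("pics/top4.png",cv2.resize(s["frame"][130:300,220:440],None,fx=3.5,fy=3.5)[:,:,::-1])
        p=xyz(s);Q=todock  # posts' midpoint by the top camera
E
```

```text
[-125.32649559 -173.61343384]
t 6.8 pos [ 0.4422 -0.1895  0.1948] jawyaw -9.6 F [ 0.9  0.4 -0.2] | shift [-83.2 173.6 -64.8] turn [89.9  0.  -0. ]
687 (array([468.8, -25.9]), 76.6, 56.8, -10.1) [-126.13822375   -7.82614268]
[(0.96, array([-124.2,   -4.3])), (0.95, array([-308.3, -322.1])), (0.71, array([-251.8, -204.7]))]
dock [(0.75, array([0.9, 0.9]))]
dock_stop [(0.96, array([99.6, -1.4]))]
checkin_top [(0.58, array([ 64.1, -93.6]))]
731 (array([474.3, -16.2]), 83.4, 71.3, -9.8) [-122.31461472    2.64858949]
[(0.86, array([-120.3,   -5.2])), (0.77, array([-312.2, -322.8])), (0.75, array([-249.3, -205. ]))]
dock [(0.66, array([-1. ,  0.1]))]
dock_stop [(0.88, array([101.5,   0.9]))]
checkin_top [(0.68, array([ 63.6, -99.9]))]
```

View pics/top4.png

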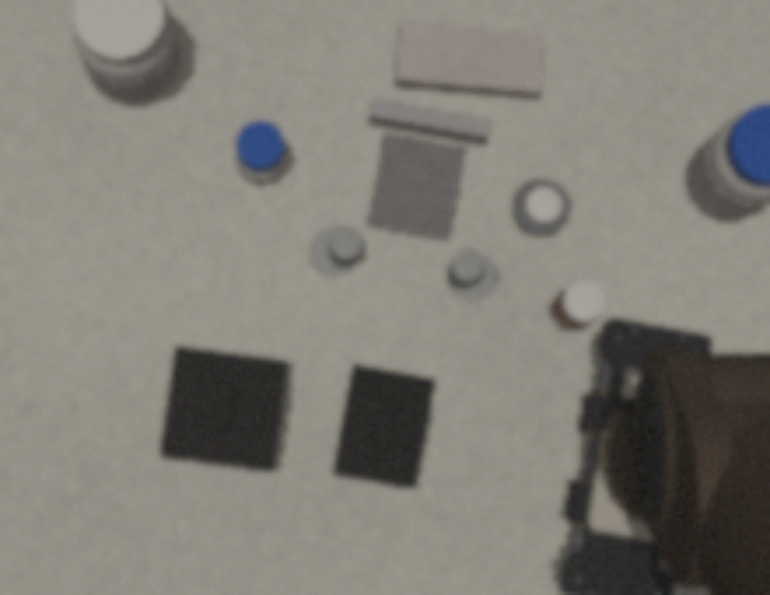

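The cassette is at yaw -10°, about 5 mm short to the right (top4: cassette at (385,425)). I'll nudge it left.

Emit:
arm_command:
  motion:
    - [30,0,45,0,0,0,0]
    - [30,0,45,0,0,0,0]
    - [30,0,25,0,0,0,0]
    - [30,0,0,0,0,0,0]
    - [30,0,0,0,0,0,0]

```text
clock: 7.92
position: [0.4614, -0.0752, 0.1947]
ee_rot: [0.131, 1.567, -0.132]
force: [-0.4, -0.2, -0.3]
width: 0.327
```

```bash
python3 - <<'E'
from h import *
o=arm.observe();print(todock(o["position"][:2]))
E
```

```text
[-125.30837072  -57.67784073]
```

Emit:
arm_command:
  motion:
    - [30,0,6,0,0,0,0]
    - [30,0,6,0,0,0,0]
    - [30,0,4,0,0,0,0]
    - [30,0,0,0,0,0,0]

```text
clock: 8.43
position: [0.4643, -0.0589, 0.1947]
ee_rot: [0.131, 1.567, -0.131]
force: [0.6, -0.4, 0.1]
width: 0.324
```

Emit:
arm_command:
  motion:
    - [30,0,-20,0,0,0,0]
    - [30,0,-40,0,0,0,0]
    - [30,-30,-40,-20,0,0,0]
    - [10,-40,0,-20,10,0,0]
    - [10,-30,0,-20,10,0,0]

```text
clock: 9.05
position: [0.3885, -0.1451, 0.296]
ee_rot: [0.411, 1.531, -0.411]
force: [-0.2, 0.3, 1.2]
width: 0.162
```

Emit:
arm_command:
  motion:
    - [10,0,0,0,10,0,0]
    - [10,0,0,0,10,0,0]
    - [10,0,0,0,10,0,0]
    - [10,0,0,0,10,0,0]
    - [10,0,0,0,10,0,0]

```text
clock: 9.68
position: [0.3891, -0.1444, 0.2948]
ee_rot: [1.079, 1.287, -1.079]
force: [0.0, 0.2, 0.5]
width: 0.108
```

Emit:
arm_command:
  motion:
    - [10,0,0,0,10,0,0]
    - [10,0,0,0,10,0,0]
    - [10,0,0,0,0,0,0]

```text
clock: 10.05
position: [0.3892, -0.1443, 0.2948]
ee_rot: [1.331, 1.126, -1.331]
force: [-0.3, 0.1, 0.2]
width: 0.108
```

```bash
python3 - <<'E'
from h import *
go(dock(-195,0),.1,-99.5)
for c in("top","scene"):
    s=get_image(c);n,r=cass(s,(.38,.56),(-.09,.045));print(n,r,todock(r[0]/1000))
    print([(round(r["p"],2),np.round(todock(r["point"][:2]),1)) for r in pinpoint(c,"cassette")][:4])
E
```

```text
t 10.05 pos [ 0.3892 -0.1443  0.2948] jawyaw -99.5 F [-0.3  0.1  0.2] | shift [  16.7  -10.  -137.7] turn [-0.  0. -0.]
693 (array([469.9, -20.2]), 76.9, 57.4, -9.3) [-125.99408094   -2.02276238]
[(0.83, array([-126.9,    1. ])), (0.7, array([-250.2, -205.9])), (0.34, array([162.2, -22. ]))]
755 (array([474.2, -12.4]), 83.8, 71.4, -9.2) [-123.04042418    6.37997002]
[(0.76, array([-313.2, -322.7])), (0.71, array([-119.5,    3.6])), (0.7, array([ 62.4, -97.2])), (0.61, array([-249.4, -207. ]))]
```

Emit:
arm_command:
  motion:
    - [10,0,-4,-46,0,0,0]
    - [10,0,-4,-46,0,0,0]
    - [10,0,-2,-46,0,0,0]
    - [10,30,0,0,0,0,0]
    - [10,30,0,0,0,0,0]

```text
clock: 10.88
position: [0.4027, -0.006, 0.2343]
ee_rot: [1.33, 1.126, -1.328]
force: [1.0, -0.3, 0.2]
width: 0.111
```

Emit:
arm_command:
  motion:
    - [10,30,0,0,0,0,0]
    - [10,11,0,0,0,0,0]
    - [10,0,0,0,0,0,0]

```text
clock: 11.25
position: [0.4023, -0.0067, 0.1935]
ee_rot: [1.33, 1.126, -1.332]
force: [1.1, 0.8, 0.2]
width: 0.11
```

Emit:
arm_command:
  motion:
    - [10,0,10,0,0,0,0]
    - [10,0,10,0,0,0,0]
    - [10,0,10,0,0,0,0]
    - [10,0,10,0,0,0,0]
    - [10,0,10,0,0,0,0]

```text
clock: 11.88
position: [0.4523, -0.0151, 0.1937]
ee_rot: [1.331, 1.125, -1.332]
force: [-2.2, 0.8, 1.4]
width: 0.11
```

Emit:
arm_command:
  motion:
    - [10,0,10,0,0,0,0]
    - [10,0,10,0,0,0,0]
    - [10,0,10,0,0,0,0]
    - [10,0,0,0,0,0,0]

```text
clock: 12.38
position: [0.4825, -0.0201, 0.1938]
ee_rot: [1.333, 1.124, -1.33]
force: [-0.2, 0.5, -0.4]
width: 0.11
```

```bash
python3 - <<'E'
from h import *
o=arm.observe();print(todock(o["position"][:2]));go(dock(9,0),.015,-99.5)
for c in("top","scene"):
    s=get_image(c)
    print([(round(r["p"],2),np.round(todock(r["point"][:2]),1)) for r in pinpoint(c,"cassette")][:4])
    cv2.imwrite(f"pics/{c}5.png",cv2.resize(s["frame"][130:300,(220 if c=="top" else 130):(440 if c=="top" else 430)],None,fx=2.6,fy=2.6)[:,:,::-1])
E
```

```text
[-1.13587728e+02  1.11088237e-01]
t 12.38 pos [ 0.4825 -0.0201  0.1938] jawyaw -99.6 F [-0.2  0.5 -0.4] | shift [  1.  122.6  -0.2] turn [-0.1 -0.  -0.1]
[(0.9, array([-307.7, -321.3]))]
[(0.93, array([-54.3,   3.3])), (0.73, array([-251.6, -206.1])), (0.66, array([-309.5, -321.9]))]
```

View pics/scene5.png

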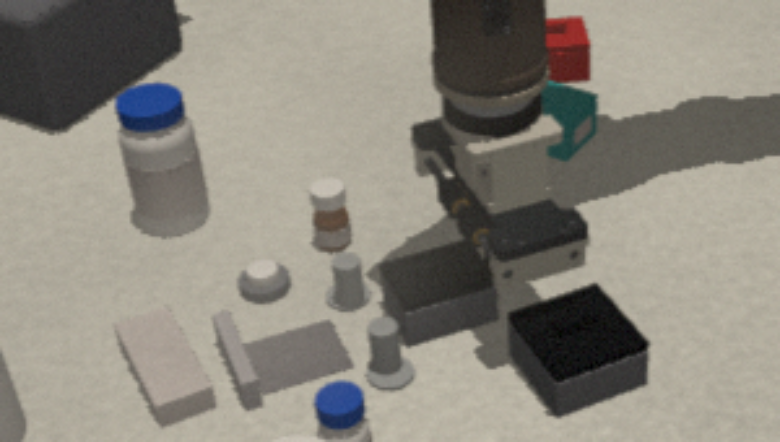

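The cassette's front is just short of the posts and lined up (scene5: cassette at (440,295), posts at (347,280) and (383,350)). I'll push on in small steps and watch the force.

Emit:
arm_command:
  motion:
    - [10,0,6,0,0,0,0]
    - [10,0,6,0,0,0,0]
    - [10,0,6,0,0,0,0]
    - [10,0,6,0,0,0,0]
    - [10,0,6,0,0,0,0]

```text
clock: 13.2
position: [0.5112, -0.0251, 0.1937]
ee_rot: [1.332, 1.125, -1.332]
force: [-2.3, 0.5, -0.5]
width: 0.109
```

```bash
python3 - <<'E'
from h import *
o=arm.observe();print(todock(o["position"][:2]));go(dock(9,0),.015,-99.5)
s=get_image("scene")
print([(round(r["p"],2),np.round(todock(r["point"][:2]),1)) for r in pinpoint("scene","cassette")][:4])
cv2.imwrite(f"pics/sc6.png",cv2.resize(s["frame"][190:290,200:350],None,fx=5,fy=5,interpolation=cv2.INTER_CUBIC)[:,:,::-1])
E
```

```text
[-8.44336008e+01 -3.09697157e-02]
t 13.2 pos [ 0.5112 -0.0251  0.1937] jawyaw -99.6 F [-2.3  0.5 -0.5] | shift [ 0.6 93.4 -0.2] turn [-0.1  0.   0. ]
[(0.87, array([-252.5, -206.3])), (0.83, array([-313.7, -320.5])), (0.7, array([-30.1,   1.7]))]
```

View pics/sc6.png

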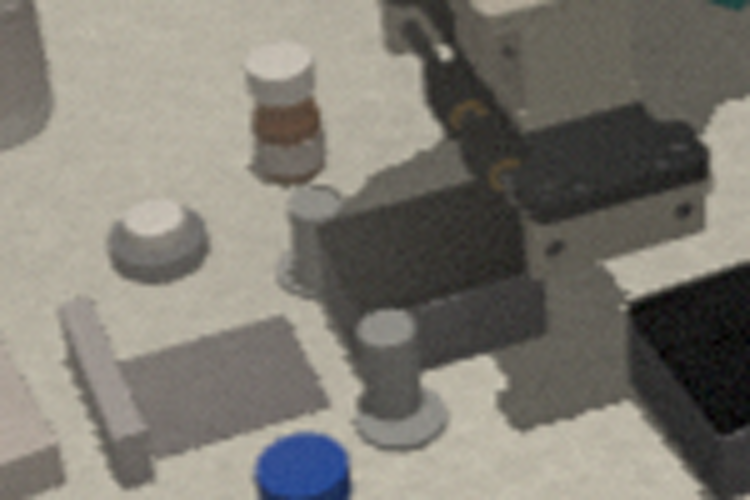

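The front is entering between the posts (right post at (315,240), left post at (390,370)) with only 2 N of force. Carrying on.

Emit:
arm_command:
  motion:
    - [10,0,7,0,0,0,0]
    - [10,0,7,0,0,0,0]
    - [10,0,7,0,0,0,0]
    - [10,0,7,0,0,0,0]
    - [10,0,7,0,0,0,0]

```text
clock: 13.92
position: [0.5458, -0.0309, 0.1937]
ee_rot: [1.331, 1.125, -1.332]
force: [-2.7, 1.1, 0.6]
width: 0.108
```

Emit:
arm_command:
  motion:
    - [10,0,7,0,0,0,0]
    - [10,0,7,0,0,0,0]
    - [10,0,7,0,0,0,0]
    - [10,0,7,0,0,0,0]
    - [10,0,7,0,0,0,0]

```text
clock: 14.55
position: [0.5803, -0.0368, 0.1937]
ee_rot: [1.332, 1.125, -1.332]
force: [-1.7, 0.2, 1.6]
width: 0.106
```

Emit:
arm_command:
  motion:
    - [10,0,4,0,0,0,0]
    - [10,0,4,0,0,0,0]
    - [10,0,4,0,0,0,0]
    - [10,0,0,0,0,0,0]

```text
clock: 15.05
position: [0.5922, -0.0388, 0.1938]
ee_rot: [1.332, 1.124, -1.331]
force: [-0.1, -0.2, -0.3]
width: 0.113
```

```bash
python3 - <<'E'
from h import *
o=arm.observe();print(todock(o["position"][:2]));go(dock(9,0),.015,-99.5)
E
```

```text
[-2.27525101 -0.16530578]
t 15.05 pos [ 0.5922 -0.0388  0.1938] jawyaw -99.6 F [-0.1 -0.2 -0.3] | shift [ 0.8 11.3 -0.2] turn [-0.1 -0.  -0.1]
```

Now small steps until it meets the stop.

Emit:
arm_command:
  motion:
    - [10,0,2.5,0,0,0,0]
    - [10,0,2.5,0,0,0,0]
    - [10,0,2,0,0,0,0]

```text
clock: 15.42
position: [0.5987, -0.0398, 0.1937]
ee_rot: [1.331, 1.125, -1.332]
force: [-1.9, -0.0, 2.2]
width: 0.113
```

Emit:
arm_command:
  motion:
    - [10,0,1.5,0,0,0,0]
    - [10,0,1.5,0,0,0,0]

```text
clock: 15.68
position: [0.6016, -0.0403, 0.1937]
ee_rot: [1.331, 1.125, -1.332]
force: [-2.6, 1.0, 1.0]
width: 0.107
```

Emit:
arm_command:
  motion:
    - [10,0,1,0,0,0,0]
    - [10,0,0,0,0,0,0]

```text
clock: 15.92
position: [0.6027, -0.0405, 0.1937]
ee_rot: [1.332, 1.125, -1.331]
force: [-2.3, -0.1, 0.6]
width: 0.106
```

Emit:
arm_command:
  motion:
    - [10,0,1.5,0,0,0,0]
    - [10,0,0,0,0,0,0]

```text
clock: 16.18
position: [0.6043, -0.0408, 0.1937]
ee_rot: [1.332, 1.125, -1.331]
force: [-1.1, -0.0, -0.5]
width: 0.108
```

Emit:
arm_command:
  motion:
    - [10,0,1.5,0,0,0,0]
    - [10,0,0,0,0,0,0]

```text
clock: 16.42
position: [0.6048, -0.0409, 0.1936]
ee_rot: [1.33, 1.127, -1.333]
force: [-4.7, 0.4, 3.7]
width: 0.111
```

Emit:
arm_command:
  motion:
    - [10,0,1.5,0,0,0,0]
    - [10,0,0,0,0,0,0]

```text
clock: 16.68
position: [0.6053, -0.0409, 0.1934]
ee_rot: [1.329, 1.129, -1.335]
force: [-10.2, 1.9, 7.9]
width: 0.109
```

Emit:
arm_command:
  motion:
    - [10,0,1,0,0,0,0]
    - [10,0,0,0,0,0,0]

```text
clock: 16.92
position: [0.6055, -0.0409, 0.1933]
ee_rot: [1.328, 1.13, -1.336]
force: [-13.1, 1.2, 11.1]
width: 0.109
```

It's seated: 13 N and no further travel. I'll back off, rise and look.

Emit:
arm_command:
  motion:
    - [10,0,-6,0,0,0,0]
    - [10,0,-30,0,0,0,0]
    - [10,0,-45,0,0,0,0]
    - [10,-45,-45,0,0,0,0]
    - [10,-50,-50,0,0,0,0]

```text
clock: 17.55
position: [0.44, -0.013, 0.2829]
ee_rot: [1.332, 1.125, -1.331]
force: [1.4, 0.1, 1.1]
width: 0.107
```

Emit:
arm_command:
  motion:
    - [10,0,0,45,0,0,0]
    - [10,0,0,45,0,0,0]
    - [10,0,0,0,0,0,0]

```text
clock: 17.92
position: [0.4255, -0.1052, 0.2826]
ee_rot: [1.335, 1.12, -1.335]
force: [0.8, 0.6, -0.4]
width: 0.108
```

```bash
python3 - <<'E'
from h import *
go(dock(60,-95),.06,-99.5)
for c in("top","scene"):
    s=get_image(c);n,r=cass(s,(.58,.72),(-.12,.02));print(n,r,todock(r[0]/1000))
    for k in("cassette","checkin_top","dock_stop","wide_cassette","amber_vial","pill_bottle","carton"):print(k,[(round(r["p"],2),np.round(r["point"],4),np.round(todock(r["point"][:2]),1)) for r in pinpoint(c,k)][:2])
    p=xyz(s);
    for n,xr,yr,zr in(("btn",(.61,.68),(-.18,-.11),(.008,.06)),("btntop",(.61,.68),(-.18,-.11),(.019,.06))):
        k=(p[...,0]>xr[0])&(p[...,0]<xr[1])&(p[...,1]>yr[0])&(p[...,1]<yr[1])&(p[...,2]>zr[0])&(p[...,2]<zr[1]);print(n,k.sum(),p[k].mean(0).round(4),np.percentile(p[k][:,2],[50,95]).round(4))
    if c=="top": a=s["frame"][140:240,290:430]
    else: b=s["frame"][200:300,170:310]
cv2.imwrite("pics/home7.png",cv2.resize(np.vstack([a,b]),None,fx=3,fy=3,interpolation=cv2.INTER_CUBIC)[:,:,::-1])
E
```

```text
t 17.93 pos [ 0.4255 -0.1052  0.2826] jawyaw -99.9 F [ 0.8  0.6 -0.4] | shift [4.500e+01 2.157e+02 1.000e-01] turn [-0.4  0.1 -0.1]
694 (array([651. , -51.5]), 80.7, 59.2, -9.4) [57.78823156 -3.00338029]
cassette [(0.8, array([ 0.6531, -0.0471, -0.0017]), array([59.1,  1.7]))]
checkin_top [(0.54, array([ 0.6423, -0.1411,  0.021 ]), array([ 64. , -92.8]))]
dock_stop [(0.89, array([ 0.6941, -0.057 ,  0.0011]), array([101.2,  -1.3]))]
wide_cassette [(0.93, array([0.4803, 0.0907, 0.0014]), array([-134. ,  109.1])), (0.42, array([ 0.5971, -0.0396,  0.0009]), array([ 2.7, -0.2]))]
amber_vial [(0.74, array([ 0.56  , -0.1615, -0.0044]), array([ -13.8, -126.5]))]
pill_bottle [(0.74, array([0.672, 0.067, 0.002]), array([ 58.9, 117.3]))]
carton [(0.58, array([ 7.504e-01, -8.960e-02, -3.000e-04]), array([162.1, -24.2]))]
btn 207 [ 0.6364 -0.1443  0.0168] [0.0149 0.0254]
btntop 80 [ 0.637 -0.145  0.023] [0.0228 0.0269]
99 (array([651.9, -42.2]), 69.6, 59.4, -10.4) [57.14094587  6.31761865]
cassette [(0.92, array([ 0.6611, -0.048 , -0.0049]), array([67.2,  2.1])), (0.9, array([ 0.3137, -0.2003,  0.0013]), array([-250.3, -205.4]))]
checkin_top [(0.47, array([ 0.6425, -0.1452,  0.0237]), array([ 64.9, -96.8]))]
dock_stop [(0.63, array([ 0.695 , -0.0561,  0.0013]), array([101.9,  -0.3]))]
wide_cassette [(0.67, array([0.4797, 0.0874, 0.0018]), array([-134.1,  105.7]))]
amber_vial [(0.85, array([ 0.5622, -0.1664,  0.0029]), array([ -10.8, -131. ]))]
pill_bottle [(0.76, array([0.6693, 0.0741, 0.003 ]), array([ 55.1, 123.9]))]
carton [(0.77, array([ 0.7505, -0.0863, -0.0014]), array([161.7, -20.9])), (0.3, array([ 0.5626, -0.1663,  0.0024]), array([ -10.5, -130.8]))]
btn 224 [ 0.6415 -0.1356  0.0172] [0.0155 0.0247]
btntop 90 [ 0.6402 -0.1391  0.0228] [0.023 0.025]
```

View pics/home7.png

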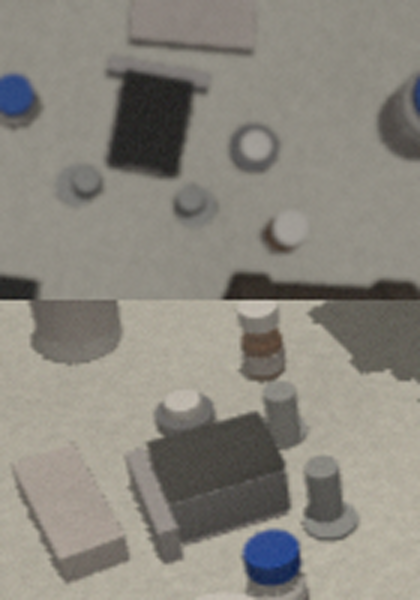

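The cassette is home and square. In the top half it touches the stop bar, its rear is past the posts, yaw is -9.4° and the dock offset is about (59, 0.3) mm relative to the posts. Nothing else has moved. Next I'll turn the jaw axis along the dock, for clearance to the tall jar, and shut the fingers.

Emit:
arm_command:
  motion:
    - [0,0,0,0,-10,0,0]
    - [0,0,0,0,-10,0,0]
    - [0,0,0,0,-10,0,0]
    - [0,0,0,0,-10,0,0]
    - [0,0,0,0,-10,0,0]

```text
clock: 19.35
position: [0.4259, -0.102, 0.2821]
ee_rot: [0.672, 1.464, -0.672]
force: [-0.4, 0.0, -0.2]
width: 0.005
```

Emit:
arm_command:
  motion:
    - [0,0,0,0,-10,0,0]
    - [0,0,0,0,-10,0,0]
    - [0,0,0,0,-10,0,0]
    - [0,0,0,0,-10,0,0]
    - [0,0,0,0,0,0,0]

```text
clock: 19.98
position: [0.4259, -0.1021, 0.282]
ee_rot: [0.133, 1.567, -0.133]
force: [0.2, -0.1, -0.2]
width: 0.005
```

```bash
python3 - <<'E'
from h import *
go([.6385,-.1425],.05,-9.5)
E
```

```text
t 19.98 pos [ 0.4259 -0.1021  0.282 ] jawyaw -9.7 F [ 0.2 -0.1 -0.2] | shift [ 54.   -4.1 216.4] turn [-0.2 -0.  -0. ]
```

Emit:
arm_command:
  motion:
    - [0,0,-1,45,0,0,0]
    - [0,0,-1,45,0,0,0]
    - [0,0,-1,45,0,0,0]
    - [0,0,-1,45,0,0,0]
    - [0,0,0,36,0,0,0]

```text
clock: 20.6
position: [0.6398, -0.1422, 0.2818]
ee_rot: [0.135, 1.567, -0.136]
force: [-0.7, 0.1, -0.2]
width: 0.001
```

Emit:
arm_command:
  motion:
    - [0,25,0,0,0,0,0]
    - [0,25,0,0,0,0,0]
    - [0,0,0,0,0,0,0]
    - [0,0,0,0,0,0,0]

```text
clock: 21.1
position: [0.6386, -0.1418, 0.2329]
ee_rot: [0.133, 1.566, -0.133]
force: [0.2, -0.6, 0.3]
width: 0.005
```

```bash
python3 - <<'E'
from h import *
go([.6385,-.1425],.024,-9.5)
s=get_image("scene");cv2.imwrite("pics/btn8.png",cv2.resize(s["frame"][160:290,150:330],None,fx=4,fy=4,interpolation=cv2.INTER_CUBIC)[:,:,::-1])
E
```

```text
t 21.1 pos [ 0.6386 -0.1418  0.2329] jawyaw -9.7 F [ 0.2 -0.6  0.3] | shift [30.9 -0.7  0. ] turn [-0.2  0.  -0. ]
```

View pics/btn8.png

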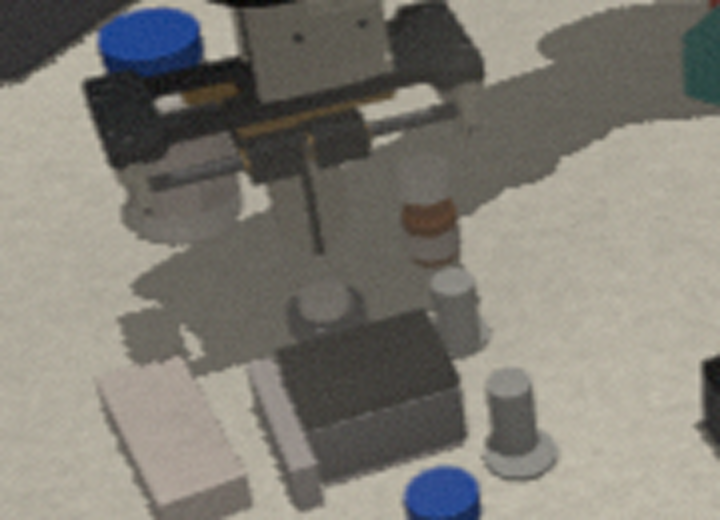

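The closed fingertips at (318,255) are directly over the button at (328,300). Pressing down in small steps.

Emit:
arm_command:
  motion:
    - [0,14,0,0,0,0,0]
    - [0,12,0,0,0,0,0]
    - [0,0,0,0,0,0,0]

```text
clock: 21.52
position: [0.6376, -0.1419, 0.2046]
ee_rot: [0.132, 1.569, -0.132]
force: [0.2, 0.0, 0.1]
width: 0.003
```

Emit:
arm_command:
  motion:
    - [0,3,0,0,0,0,0]
    - [0,3,0,0,0,0,0]
    - [0,0,0,0,0,0,0]

```text
clock: 21.9
position: [0.6384, -0.1419, 0.2002]
ee_rot: [0.132, 1.566, -0.132]
force: [-0.7, -0.0, 0.7]
width: 0.005
```

Emit:
arm_command:
  motion:
    - [0,2,0,0,0,0,0]
    - [0,2,0,0,0,0,0]
    - [0,0,0,0,0,0,0]

```text
clock: 22.28
position: [0.6384, -0.1419, 0.1962]
ee_rot: [0.132, 1.566, -0.132]
force: [-0.5, 0.4, 2.6]
width: 0.001
```

Emit:
arm_command:
  motion:
    - [0,1.5,0,0,0,0,0]
    - [0,0,0,0,0,0,0]

```text
clock: 22.52
position: [0.6384, -0.1419, 0.1947]
ee_rot: [0.132, 1.566, -0.132]
force: [0.0, -0.5, 3.6]
width: 0.006
```

Emit:
arm_command:
  motion:
    - [0,1.5,0,0,0,0,0]
    - [0,0,0,0,0,0,0]

```text
clock: 22.78
position: [0.6384, -0.1418, 0.1942]
ee_rot: [0.131, 1.566, -0.132]
force: [-3.8, 0.4, 13.5]
width: 0.004
```

Emit:
arm_command:
  motion:
    - [0,1.5,0,0,0,0,0]
    - [0,0,0,0,0,0,0]

```text
clock: 23.02
position: [0.6384, -0.1418, 0.1939]
ee_rot: [0.131, 1.566, -0.132]
force: [-7.5, 1.3, 24.3]
width: 0.003
```

That reads as a hard stop after about 6 mm of spring travel. I'll release and check the button's rebound, and that the fingertips couldn't have bottomed on the housing instead.

Emit:
arm_command:
  motion:
    - [0,-4,0,0,0,0,0]
    - [0,-10,0,0,0,0,0]
    - [0,-40,0,0,0,0,0]
    - [0,-40,0,0,0,0,0]

```text
clock: 23.52
position: [0.6378, -0.1419, 0.2861]
ee_rot: [0.132, 1.569, -0.131]
force: [-0.0, -0.0, 0.3]
width: 0.006
```

Emit:
arm_command:
  motion:
    - [0,0,0,-50,0,0,0]
    - [0,0,0,-50,0,0,0]
    - [0,0,0,-50,0,0,0]
    - [0,0,0,-50,0,0,0]
    - [0,0,0,0,0,0,0]

```text
clock: 24.15
position: [0.4372, -0.1082, 0.2853]
ee_rot: [0.13, 1.571, -0.133]
force: [0.2, -0.2, -0.7]
width: 0.006
```

```bash
python3 - <<'E'
from h import *
Z=[];Rr=[]
for c,ctr in(("top",(.6366,-.1444)),("scene",(.641,-.137))):
  for i in range(6):
    s=get_image(c);p=xyz(s);r=np.hypot(p[...,0]-ctr[0],p[...,1]-ctr[1])*1000
    k=(r<30)
    if i==0:
        n,q=cass(s,(.58,.72),(-.12,.02));print(c,n,q)
        print("counter",np.median(p[(r>32)&(r<40)][:,2]).round(4))
        for t in("wide_cassette","amber_vial","pill_bottle","carton"):print(t,[np.round(x["point"],3) for x in pinpoint(c,t)][:1])
    Z.append(p[k][:,2]);Rr.append(r[k])
  z=np.concatenate(Z);r=np.concatenate(Rr);Z=[];Rr=[]
  for a in range(0,26,3):
    m=(r>=a)&(r<a+3);print(a,m.sum(),np.percentile(z[m],[10,50,90]).round(4))
print(arm.observe()["clock"])
E
```

```text
top 697 (array([651.3, -51.2]), 80.7, 58.9, -10.3)
counter 0.0006
wide_cassette [array([0.482, 0.094, 0.001])]
amber_vial []
pill_bottle [array([ 0.695, -0.057,  0.003])]
carton [array([0.481, 0.09 , 0.001])]
0 24 [0.0198 0.0231 0.0267]
3 74 [0.0194 0.0228 0.0257]
6 126 [0.0204 0.0228 0.026 ]
9 175 [0.0194 0.0223 0.0256]
12 238 [0.0117 0.0179 0.0234]
15 234 [0.0098 0.0127 0.0153]
18 390 [0.002  0.012  0.0152]
21 288 [-0.0017  0.0023  0.0129]
24 359 [-0.0025  0.0008  0.0038]
scene 103 (array([642.2, -41.7]), 60.9, 52.6, 76.4)
counter 0.0017
wide_cassette []
amber_vial [array([ 0.561, -0.164,  0.001])]
pill_bottle [array([0.67 , 0.072, 0.001])]
carton [array([ 0.751, -0.084, -0.003])]
0 20 [0.0225 0.0236 0.0247]
3 71 [0.0199 0.0232 0.0251]
6 232 [0.0132 0.0219 0.0245]
9 273 [0.0136 0.0205 0.0247]
12 268 [0.0113 0.0146 0.024 ]
15 250 [0.0088 0.0131 0.0218]
18 215 [0.0033 0.0127 0.0151]
21 121 [0.0004 0.0072 0.0139]
24 93 [-0.0001  0.0019  0.0115]
25.15
```

The housing top is at about 12.5 mm and the fingertips stopped at about 16 mm, so the hard stop was the button itself. It has sprung back to 23 mm and the cassette hasn't moved. Handing in.

```bash
python3 -c "
from cell import arm
print(arm.sign_off())"
```

```text
the job is handed in; nothing more can be done
None
```

I pushed the narrow black cassette left into line with the dock, then lengthwise between the posts until it met the stop. It seated at about 13 N with no further travel. I then pressed the button fully down with closed fingertips, released it and backed the arm clear. I handed in at about 25 s of the 72 s allowed.

**Cassette:** the top camera puts it at about (59, 0) mm in dock axes relative to the posts. Its yaw read -9.4° just after the push and -10.3° after the press, against the dock's roughly -9.5°. The difference is within what that measurement can resolve.

**Button:** I felt the spring up to about 3.6 N, then a hard stop, peaking at 24 N. The fingertips stopped about 3 mm above the housing, so the stop was the button itself. Afterwards it stood at 23 mm again.

**Other objects:** my last reports put the wide cassette, vial, bottle and carton back at their starting positions. I did not re-measure the two jars, but the arm stayed clear of them.

**Checks that failed or disagreed:**
- **Camera offset:** the two cameras differ by about 4 mm in x and 7 mm in y. I averaged them and measured the cassette relative to the posts in one camera.
- **Scene outline:** the scene camera's outline of the docked cassette was unreliable, with only about 100 usable pixels.
- **Network reports:** in the last look, the top camera's first reports for the vial, bottle and carton were missing or wrong. I used the scene camera for those three and the top camera for the wide cassette, which the scene camera missed.

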